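# Feel out and release the latched socket switch

## Robot

A 6-joint arm with a two-finger parallel gripper is mounted at the origin on the work surface. World frame = base frame: x ahead of the robot, y to its left, z up, the work surface at z = 0. Lengths are in mm, angles in rad, forces in N, time in s.
With the tool pointing down it reaches from about 400 to 925 mm from the base axis. Payload 12.5 kg.
Tool frame: the origin (TCP) lies midway between the tips of the shut fingers; the grasp point (between the pads) lies 19 mm behind it (env.tcp_to_grasp is the distance from the TCP to the grasp point, in mm); z points along the fingers, y is the line along which they close (so a half turn about z gives the same grasp; the last joint's range is limited). The gripper opens to 95 mm and grips with 3 to 60 N. Pads are 20 mm wide; open, the fingers measure 119 mm over their backs; the gripper's body (75 mm by 180 mm) begins 59 mm behind the grasp point.
Start: joints at [1.15, 0.491, 1.559, -0, 1.092, -0.106], TCP at [193.5, 594.31, 214.661] pointing down, gripper open.
Joint ranges: [-3.1, 3.1], [-0.84, 2.19], [0.05, 2.79], [-1.13, 4.28], [0.06, 2.93], [-2.69, 2.69]. Speed limits (rad/s): [2.22, 2.22, 2.79, 3.14, 3.14, 3.14].

## Interface

Orientations are given as [roll, pitch, yaw] about the fixed x, y, z axes, in that order (R = Rz(yaw) Ry(pitch) Rx(roll)).
In Python, from cell import env gives the robot as it stands. The module is installed in compiled form; this text tells all that it offers.
- The arm moves only by the tool step_arm, never from a script. Its argument "plan" is a list that holds one entry, the list of rows, each a list of 5 numbers: the shift along the tool's x, y, z in mm, then the turn about the tool's z in degrees, then the opening, from -1 (shut) to 1 (fully open). A call has 1 to 8 rows; each row is the pose to reach, as a shift and turn from the pose commanded when the call began, along the tool's axes at that moment; what a row does not reach only later rows make up. A row lasts 1/12 s, in which the tool goes at most 41.7 mm and 7.16 degrees, less where a joint would pass 70% of its speed; a pose out of reach is approached as far as the arm can. A call with a gripper value outside its range is refused whole. The fingers move at their own pace and stop on an object; the grip force is fixed at half the most. Time passes only in rows, so rows that repeat a pose let the fingers close. It gives the time, the measured TCP pose, the force, the opening and the grip force at its end, in the units of the state.
- env.state(): the state, without advancing time (a new reading comes with each control period).
- env.read_camera(name): name is "scene" or "side" or "wrist"; returns the picture (400x640x3 uint8, blue, green, red); there is no depth.
- env.get_calibration(name): a dict with "K" (3x3 intrinsics, pixels), "extrinsics" (4x4, takes a point from world to camera coordinates). Camera axes: x right, y up, looking along -z (the intrinsics and any distortion apply to the point x, -y, -z); pixel columns grow to the right and rows downward; lengths in mm; the calibration is good to about 2 mm. A picture is of the moment at which its call begins: read the wrist's pose just before it. get_calibration takes no time and is no camera call; for the wrist camera it gives the pose at the moment of the call.
- env.job_done(): hands the job in; it is judged then, once.
The state is a dict: "t": time; "joints": joint angles; "qvel": joint speeds; "tau": joint torques, N m; "eef_pos": TCP position; "tcp_rot": TCP orientation; "ft_force": force on the tool from outside, world axes, zero at the start; "moment": the same for the moment, N m; "opening": opening from 0.0 (shut) to 1.0 (fully open); "grip_force": force on a finger pad.
Only numpy, scipy, OpenCV 4.12 (cv2) and the standard library are available. Lean on these libraries where they do the work, as an engineer would, in place of code of your own. Each camera call takes 0.05 s, during which the arm holds its last target. There are 200 camera calls.

## Task

Make sure every outlet of the white socket block is switched off. Starting from the end where the cable comes in, tap each of the four black keys lightly in turn with a fingertip: three are up and spring back, one is still latched down. Press the latched one home and let it pop up level with the others, without pressing any raised key so far that it latches, and leave the things around the block where they are.

Things in the scene. Friction and masses are not known exactly. Their poses are not given: they have to be found in the camera images.
- block: white four-outlet socket block fixed to the ledge, 88 (x) by 240 (y) by 42 mm high, flat top. Origin: centre of its underside. +y runs along it to the end where the cable comes in (grey gland, black elbow into a round grey grommet, reaching 178 mm from the origin). Keys stand at x = -28 mm, y = +69 (first, cable end), +23, -23, -69 mm; flat round outlets at x = +19 mm.
- key_a: One of the four identical black latching (push-push) keys; which stands where in the row differs each time, so sort them by position. Top face 20 mm across the row by 26 mm along it. Origin at the centre of the top face, moving down with the key; z up, axes as the block's. Released, the top stands 10 mm above the block's top (52 mm above the ledge); latched, about 2.8 mm lower; fully pressed, 7.5 mm lower.
- key_b: Another of the four keys, same as key_a. Feel of any released key of the row: it starts to yield at 3 N and resists with 5.8 N at 4 mm, 8.3 N at its bottom. Pushed less than 5 mm it springs back unchanged; pushed beyond about 5.8 mm it latches down when let go. So tap with no more than about 5 N.
- key_c: A third of the four keys, same as key_a.
- key_d: The fourth of the four keys, same as key_a. Feel of whichever key is latched: its top is met about 2.8 mm lower and it hardly yields below about 5 N. Pushed slowly (20 mm/s) from there all the way to the bottom (force rising to 9 to 15 N; a lower force stop ends short of it), kept there for 0.2 s and let go, it springs up released. Each further full press would change the state again.
- spice_jar: glass spice jar with a closed hinged swing lid, 46 mm diameter, 74 mm high, standing on the ledge beyond the block (loose; leave it). Origin at the centre of its underside.
- jar_opener: red plastic jar opener lying on the ledge off the block's cable end: ring of 74 mm diameter, 22 mm high, with a 105 mm handle along its own -x (loose; leave it). Origin under the ring's centre.
- teaspoon: stainless teaspoon lying face down on the ledge in front of the key side, 135 mm long along its own x, bowl to +x, 12 mm high at most (loose; leave it). Origin at mid-length, on the ledge.
- saucer: white ceramic saucer, 140 mm diameter, 18 mm high, lying on the ledge off the block's other end (loose; leave it). Origin at the centre of its underside.

How it is judged:
By the outcome, as a careful person would: the job done as asked, in the order asked, and still so for the second after the job is handed in, with the robot touching nothing.
It also fails if it takes over 51 s, if anything falls off the work surface, if the arm or the gripper's body presses on something with over 40 N, if the wrist force passes 120 N, or if a joint passes its speed limit or range.

## Working session

There is one attempt and no reset: what is moved stays moved. The work goes in short steps, Python scripts to look and compute and a tool call to move; the robot and the scene stay as the last step left them, time stands still between calls to the robot, and variables do not carry over. Pictures are saved under pics/ and viewed, at most 10 in all, crops included, and the job is handed in when it is done.

Besides the shell and the picture viewer there is one more tool, called after "Request:" as name(argument=value, ...) on one line, values as JSON. step_arm: Moves the arm, as the interface text tells. Its arguments: {"type":"object","properties":{"plan":{"type":"array"}},"required":["plan"]}

```bash
mkdir -p pics; python3 - <<'E'
from cell import env
import cv2,numpy as np
s=env.state();print(s)
for n in("scene","side","wrist"):
    c=env.get_calibration(n);print(n,c)
    cv2.imwrite(f"pics/{n}0.png",env.read_camera(n))
E
```

```text
{'t': 0.0, 'joints': array([ 1.15040651e+00,  4.91539224e-01,  1.55945940e+00,  1.03959669e-05,
        1.09168165e+00, -1.05599560e-01]), 'qvel': array([-0.00099248, -0.00225708, -0.00094673,  0.00046502,  0.00061948,
       -0.00085615]), 'tau': array([ 5.24803236e-04, -6.12646580e+01, -2.58162940e+01,  6.92342059e-02,
        4.83626628e-02, -9.22169784e-05]), 'eef_pos': array([193.38619814, 594.07212736, 214.07095181]), 'tcp_rot': array([-3.14051206e+00, -1.23807577e-04,  2.82679753e+00]), 'ft_force': array([0.36084774, 0.28632519, 1.04445627]), 'moment': array([-0.00617588, -0.00071161, -0.0295509 ]), 'grip_force': 0.0, 'opening': 0.9965804008976132}
scene {'K': array([[421.38824615,   0.        , 323.54887979],
       [  0.        , 421.38824615, 204.86301846],
       [  0.        ,   0.        ,   1.        ]]), 'extrinsics': array([[ 2.99106969e-01,  9.54194521e-01, -6.91644651e-03,
        -2.09113904e+02],
       [-8.04246076e-01,  2.55990937e-01,  5.36336545e-01,
         4.24742079e+02],
       [ 5.13539940e-01, -1.54859474e-01,  8.43975872e-01,
        -1.35949623e+03],

[... 431 characters left out ...]
+02],
       [-1.77790087e-01, -6.97015203e-01,  6.94665741e-01,
        -8.31956052e+02],
       [ 0.00000000e+00,  0.00000000e+00,  0.00000000e+00,
         1.00000000e+00]])}
wrist {'K': array([[330.29580481,   0.        , 316.49969808],
       [  0.        , 330.29580481, 200.82341477],
       [  0.        ,   0.        ,   1.        ]]), 'extrinsics': array([[ 3.10815366e-01,  9.50469431e-01, -1.29165279e-03,
        -6.23658738e+02],
       [-9.20117178e-01,  3.00548554e-01, -2.51107438e-01,
         2.65472384e+01],
       [-2.38281739e-01,  7.92365221e-02,  9.67958360e-01,
        -3.89158454e+02],
       [ 0.00000000e+00,  0.00000000e+00,  0.00000000e+00,
         1.00000000e+00]])}
```

View pics/scene0.png

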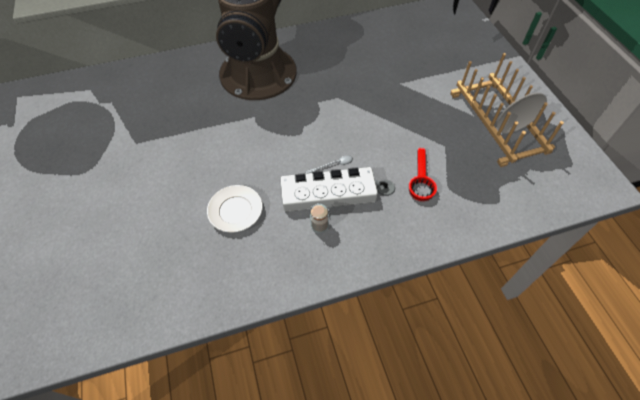

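View pics/wrist0.png

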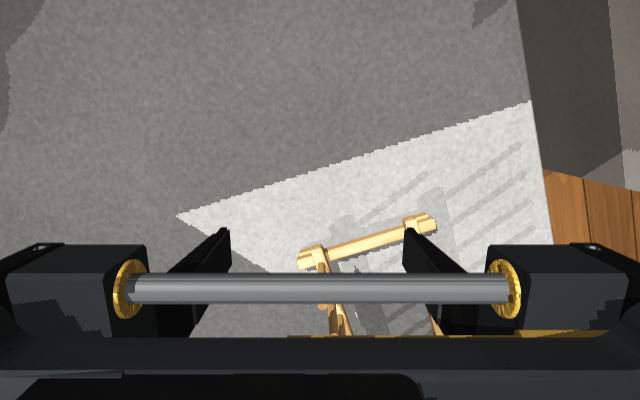

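The scene view shows the block at about (330,188). The cable end is on the right (386,188), the keys face the robot, the saucer is on the left and the jar in front. The wrist view shows only the dish rack.

```bash
python3 - <<'E'
import cv2
a=cv2.imread("pics/scene0.png")[140:240,265:405];cv2.imwrite("pics/sc.png",cv2.resize(a,None,fx=5.7,fy=5.7,interpolation=cv2.INTER_CUBIC))
E
```

```text
(no output)
```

View pics/sc.png

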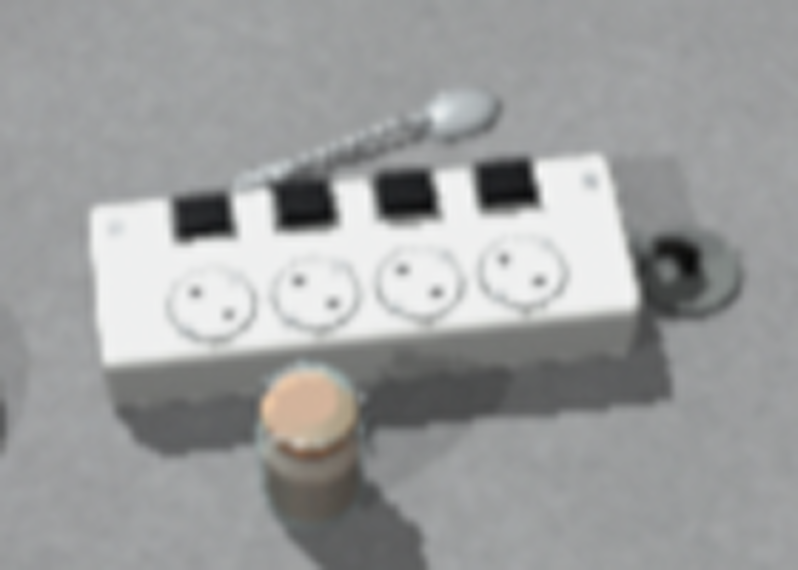

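View pics/side0.png

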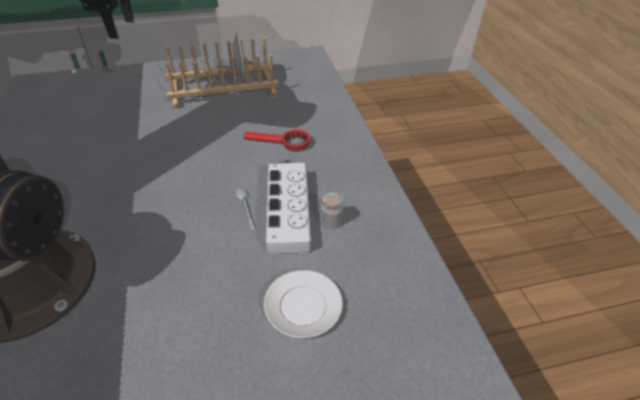

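The enlarged crop gives the block's top corners at (92,205), (605,153), (638,305) and (105,362). The key centres are about (203,216), (305,203), (406,193) and (507,184), with the cable on the right. The side view has the block at (288,205), the spoon on the robot side and the jar on the far side.

```bash
cat > h.py <<'E'
import numpy as np, cv2
from scipy.optimize import least_squares
from cell import env
def proj(c,P):
    P=np.atleast_2d(P);q=(c["extrinsics"][:3,:3]@P.T).T+c["extrinsics"][:3,3]
    q=q*[1,-1,-1];u=(c["K"]@q.T).T;return u[:,:2]/u[:,2:]
def B2W(p,P):
    x,y,z,a=p;R=np.array([[np.cos(a),-np.sin(a),0],[np.sin(a),np.cos(a),0],[0,0,1]]);return np.atleast_2d(P)@R.T+[x,y,z]
E
python3 - <<'E'
from h import *
top=np.array([[-44,-120,42],[-44,120,42],[44,120,42],[44,-120,42]])
ob=(np.array([[92,205],[605,153],[638,305],[105,362]])+.5)/5.7-.5+[265,140]
c=env.get_calibration("scene");s=env.get_calibration("side")
keys=[[-28,y,52] for y in(69,23,-23,-69)]
for fz in(0,1):
    f=lambda p:(proj(c,B2W([p[0],p[1],p[2]*fz,p[3]/100],top))-ob).ravel()
    r=least_squares(f,[550,100,0,0]);p=r.x;p=[p[0],p[1],p[2]*fz,p[3]/100]
    print(np.round(p,3),np.abs(r.fun).max());
    print(proj(s,B2W(p,top)).round(1).tolist(),B2W(p,keys).round(1).tolist())
    print(((proj(c,B2W(p,keys))-[265,140]+.5)*5.7).round().tolist())
E
```

```text
[ 5.12973e+02  7.05480e+01  0.00000e+00 -1.82000e-01] 1.2615203192154354
[[265.3, 241.9], [267.6, 162.5], [305.7, 161.5], [311.0, 240.3]] [[497.9, 143.5, 52.0], [489.6, 98.2, 52.0], [481.3, 53.0, 52.0], [472.9, 7.8, 52.0]]
[[506.0, 175.0], [405.0, 186.0], [303.0, 196.0], [201.0, 207.0]]
[ 5.00034e+02  7.46780e+01 -1.96880e+01 -1.83000e-01] 0.2577393316537382
[[259.0, 248.0], [262.4, 168.7], [300.0, 167.7], [304.0, 246.4]] [[485.1, 147.6, 32.3], [476.7, 102.4, 32.3], [468.3, 57.2, 32.3], [459.9, 11.9, 32.3]]
[[503.0, 178.0], [404.0, 188.0], [304.0, 198.0], [204.0, 208.0]]
```

Request:
step_arm(plan=[[[-240,-193,0,-7.6,-1],[-240,-193,0,-7.6,-1],[-240,-193,0,-7.6,-1],[-240,-193,0,-7.6,-1],[-240,-193,0,-7.6,-1],[-240,-193,0,-7.6,-1],[-240,-193,0,-7.6,-1],[-240,-193,0,-7.6,-1]]])

```text
t: 0.82
eef_pos: [363.6, 333.1, 214.6]
tcp_rot: [-3.141, 0.0, 2.957]
ft_force: [-0.5, 0.2, -0.5]
opening: 0.494
grip_force: 0.0
```

Request:
step_arm(plan=[[[-209,-220,0,0,-1],[-209,-220,0,0,-1],[-209,-220,0,0,-1],[-209,-220,0,0,-1],[-209,-220,0,0,-1],[-209,-220,0,0,-1],[-209,-220,0,0,-1],[-209,-220,0,0,-1]]])

```text
t: 1.48
eef_pos: [530.1, 78.1, 214.4]
tcp_rot: [-3.141, 0.001, 2.956]
ft_force: [-0.3, 0.2, -0.1]
opening: 0.009
grip_force: 0.0
```

```bash
python3 - <<'E'
from h import *
import json
env.read_camera("wrist");env.read_camera("wrist")
c=env.get_calibration("wrist");im=env.read_camera("wrist");s=env.state()
print(s["eef_pos"],s["tcp_rot"],s["qvel"],s["ft_force"],s["opening"])
json.dump({k:v.tolist() for k,v in c.items()},open("w1.json","w"))
cv2.imwrite("pics/w1raw.png",im)
cv2.imwrite("pics/w1.png",cv2.resize(im[0:300],None,fx=1.25,fy=1.25,interpolation=cv2.INTER_CUBIC))
E
```

```text
[527.53703542  81.69992344 214.21100685] [ 3.14153919e+00 -9.80026692e-04  2.95735795e+00] [ 0.04068753 -0.01699043  0.01816044  0.00271934 -0.00013492  0.00967838] [ 0.19691382  1.16499025 -0.49977246] 0.005777199669416707
```

View pics/w1.png

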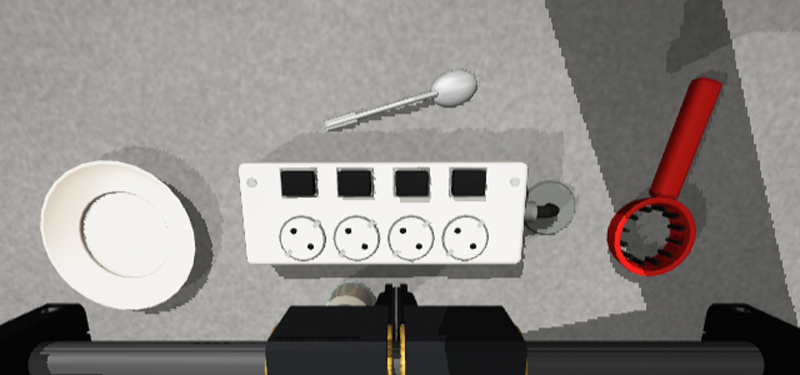

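The wrist view shows the block's top corners at (239,163), (527,163), (521,264) and (249,264) in the 1.25x picture. The keys are at (299,183), (355,182), (412,183) and (468,182), with the cable on the right. The third one looks slightly lower.

```bash
python3 - <<'E'
from h import *
import json
c={k:np.array(v) for k,v in json.load(open("w1.json")).items()}
im=cv2.imread("pics/w1raw.png")
roi=im[125:165,210:405].max(2)
n,l,st,ce=cv2.connectedComponentsWithStats((roi<75).astype(np.uint8))
for i in range(1,n):
    if st[i,4]>100: print("blob",st[i]+[210,125,0,0,0],(ce[i]+[210,125]).round(2))
cv2.imwrite("pics/k.png",cv2.resize(im[120:220,180:430],None,fx=3.2,fy=3.2,interpolation=cv2.INTER_CUBIC))
top=np.array([[-44,-120,42],[-44,120,42],[44,120,42],[44,-120,42]])
ob=(np.array([[239,163],[527,163],[521,264],[249,264]])+.5)/1.25-.5
kk=np.array([[-28,y,52] for y in(69,23,-23,-69)])
for fz in(0,1):
    f=lambda p:(proj(c,B2W([p[0],p[1],p[2]*fz,p[3]/100],top))-ob).ravel()
    r=least_squares(f,[510,70,0,-18]);p=r.x;p=[p[0],p[1],p[2]*fz,p[3]/100]
    print(np.round(p,3),r.fun.round(2));print(B2W(p,kk).round(1).tolist(),proj(c,B2W(p,kk)).round(1).tolist())
E
```

```text
blob [270 136  27  21 551] [283.13 146.03]
blob [316 136  28  21 531] [329.25 146.36]
blob [361 136  28  21 570] [374.45 145.93]
blob [225 137  29  20 541] [238.53 146.42]
[ 5.13169e+02  7.23880e+01 -0.00000e+00 -1.85000e-01] [-3.36 -0.84  4.18 -1.25  2.34  1.65 -3.22  1.98]
[[498.3, 145.4, 52.0], [489.9, 100.1, 52.0], [481.4, 54.9, 52.0], [472.9, 9.7, 52.0]] [[376.1, 146.0], [329.7, 146.1], [283.3, 146.2], [236.9, 146.3]]
[ 5.14353e+02  7.18630e+01 -1.03590e+01 -1.85000e-01] [ 0.25 -0.04  0.62 -0.39 -0.84  0.08 -0.08  0.37]
[[499.5, 144.8, 41.6], [491.1, 99.6, 41.6], [482.6, 54.4, 41.6], [474.1, 9.2, 41.6]] [[374.0, 146.4], [329.0, 146.5], [284.1, 146.5], [239.1, 146.6]]
```

View pics/k.png

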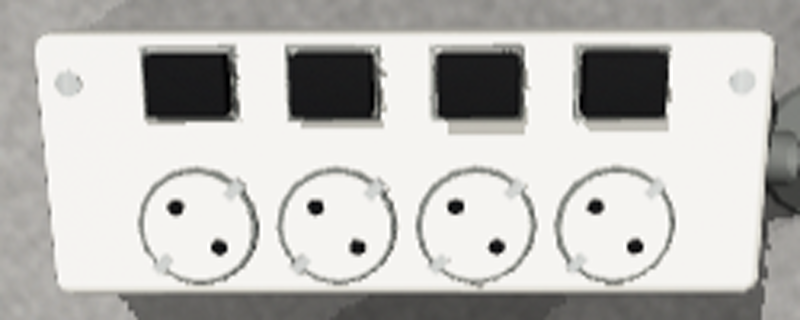

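The key tops line up with the fit to within 2 px. I'll go above the first key, at the cable end, and find its height by touch.

Request:
step_arm(plan=[[[40,57,0,0,-1],[40,57,30,0,-1],[40,57,70,0,-1],[40,57,105,0,-1],[40,57,135,0,-1],[40,57,150,0,-1],[40,57,150,0,-1],[40,57,150,0,-1]]])

```text
t: 2.3
eef_pos: [497.8, 146.7, 64.6]
tcp_rot: [-3.141, -0.001, 2.961]
ft_force: [-0.1, 0.3, 0.5]
opening: 0.003
grip_force: 0.0
```

```bash
python3 - <<'E'
from h import *
im=env.read_camera("wrist");im2=env.read_camera("side");s=env.state();print(s["eef_pos"],s["ft_force"])
a=cv2.resize(im[150:400,200:440],None,fx=1.6,fy=1.6);b=cv2.resize(im2[110:260,215:350],None,fx=2.67,fy=2.67)
h=min(a.shape[0],b.shape[0]);cv2.imwrite("pics/c1.png",np.hstack([a[:h],b[:h]]))
E
```

```text
[498.81974302 146.33784051  65.91564439] [0.24818445 0.38020543 0.52475986]
```

View pics/c1.png

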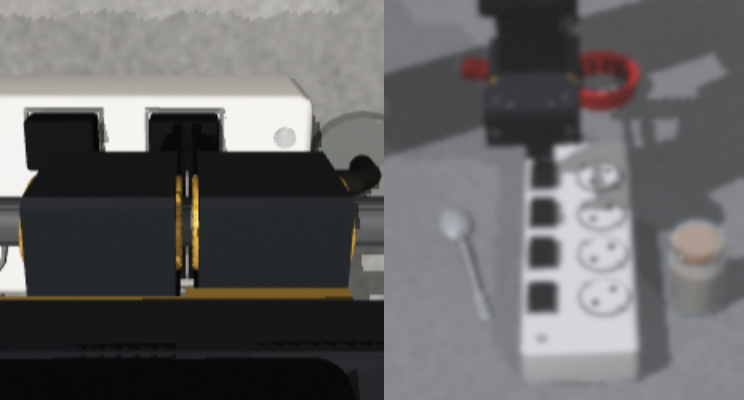

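The finger is centred on the first key in the row direction (finger at column 187, key spanning 148–224). Next I descend slowly.

Request:
step_arm(plan=[[[0,0,4,0,-1],[0,0,8,0,-1],[0,0,9.5,0,-1],[0,0,9.5,0,-1]]])

```text
t: 2.73
eef_pos: [498.6, 145.5, 55.1]
tcp_rot: [3.141, 0.0, 2.959]
ft_force: [-0.4, -0.3, -0.6]
opening: 0.006
grip_force: 0.0
```

Request:
step_arm(plan=[[[0,0,1.5,0,-1],[0,0,1.5,0,-1]]])

```text
t: 2.9
eef_pos: [498.6, 145.5, 53.5]
tcp_rot: [3.142, -0.0, 2.959]
ft_force: [-0.7, 0.1, -0.4]
opening: 0.003
grip_force: 0.0
```

Request:
step_arm(plan=[[[0,0,1.5,0,-1],[0,0,1.5,0,-1]]])

```text
t: 3.07
eef_pos: [498.8, 145.5, 52.1]
tcp_rot: [3.141, 0.0, 2.959]
ft_force: [-0.8, -0.6, 2.3]
opening: 0.002
grip_force: 1.6
```

Request:
step_arm(plan=[[[0,0,1.5,0,-1],[0,0,1.5,0,-1],[0,0,1.5,0,-1]]])

```text
t: 3.32
eef_pos: [498.8, 145.6, 50.8]
tcp_rot: [3.141, 0.0, 2.959]
ft_force: [0.3, -1.4, 3.6]
opening: 0.003
grip_force: 2.1
```

Key 1 met at 52 mm and yielding at about 3.6 N, so it is raised. Lift, then key 2.

Request:
step_arm(plan=[[[0,0,-10,0,-1],[0,0,-10,0,-1],[0,-25,-10,0,-1],[0,-46,-10,0,-1],[0,-46,-10,0,-1],[0,-46,-10,0,-1],[0,-46,-5,0,-1],[0,-46,-3,0,-1]]])

```text
t: 3.98
eef_pos: [490.4, 100.9, 53.2]
tcp_rot: [3.141, 0.0, 2.96]
ft_force: [0.2, 0.0, 0.7]
opening: 0.007
grip_force: 0.0
```

Request:
step_arm(plan=[[[0,0,1,0,-1],[0,0,2,0,-1],[0,0,2,0,-1],[0,0,2,0,-1]]])

```text
t: 4.32
eef_pos: [490.3, 100.8, 51.7]
tcp_rot: [3.141, 0.0, 2.96]
ft_force: [-1.2, 2.6, 2.8]
opening: 0.009
grip_force: 1.7
```

Request:
step_arm(plan=[[[0,0,1,0,-1],[0,0,1,0,-1],[0,0,1,0,-1]]])

```text
t: 4.57
eef_pos: [490.4, 100.5, 50.7]
tcp_rot: [3.141, 0.0, 2.959]
ft_force: [-0.9, 2.9, 4.5]
opening: 0.005
grip_force: 2.1
```

Key 2 yields at 52 mm too, so it is raised. Next is key 3.

Request:
step_arm(plan=[[[0,0,-10,0,-1],[0,0,-10,0,-1],[0,-25,-10,0,-1],[0,-46,-10,0,-1],[0,-46,-10,0,-1],[0,-46,-10,0,-1],[0,-46,-5,0,-1],[0,-46,-3,0,-1]]])

```text
t: 5.23
eef_pos: [482.1, 55.6, 53.2]
tcp_rot: [3.141, 0.0, 2.96]
ft_force: [-0.3, -0.7, -0.4]
opening: 0.006
grip_force: 0.0
```

Request:
step_arm(plan=[[[0,0,1,0,-1],[0,0,2,0,-1],[0,0,2,0,-1],[0,0,2,0,-1]]])

```text
t: 5.57
eef_pos: [481.9, 55.5, 51.6]
tcp_rot: [3.141, -0.0, 2.96]
ft_force: [-0.9, 2.3, 3.9]
opening: 0.004
grip_force: 1.7
```

Request:
step_arm(plan=[[[0,0,1,0,-1],[0,0,1,0,-1],[0,0,1,0,-1]]])

```text
t: 5.82
eef_pos: [482.0, 55.2, 50.7]
tcp_rot: [3.141, 0.0, 2.959]
ft_force: [-0.7, 3.4, 2.9]
opening: 0.005
grip_force: 2.1
```

Key 3 is raised. Now key 4, expected to be latched with its top near 49.2 mm.

Request:
step_arm(plan=[[[0,0,-10,0,-1],[0,0,-10,0,-1],[0,-25,-10,0,-1],[0,-46,-10,0,-1],[0,-46,-10,0,-1],[0,-46,-10,0,-1],[0,-46,-5,0,-1],[0,-46,-3,0,-1]]])

```text
t: 6.48
eef_pos: [473.7, 10.3, 53.2]
tcp_rot: [3.142, 0.0, 2.96]
ft_force: [0.0, 0.0, 0.1]
opening: 0.009
grip_force: 0.0
```

Request:
step_arm(plan=[[[0,0,1,0,-1],[0,0,2,0,-1],[0,0,3,0,-1],[0,0,3,0,-1]]])

```text
t: 6.82
eef_pos: [473.6, 10.1, 50.4]
tcp_rot: [3.142, -0.0, 2.96]
ft_force: [-0.3, 0.6, -0.2]
opening: 0.006
grip_force: 0.0
```

Request:
step_arm(plan=[[[0,0,1,0,-1],[0,0,1,0,-1],[0,0,1,0,-1]]])

```text
t: 7.07
eef_pos: [473.6, 9.9, 49.6]
tcp_rot: [3.142, 0.0, 2.959]
ft_force: [-0.1, -0.0, 0.8]
opening: 0.003
grip_force: 0.0
```

Nothing is felt at 50.4 mm, where the others already resisted, so key 4 is latched. Pressing it home at about 20 mm/s.

Request:
step_arm(plan=[[[0,0,1.6,0,-1],[0,0,3.2,0,-1],[0,0,4.8,0,-1],[0,0,6.2,0,-1],[0,0,6.2,0,-1]]])

```text
t: 7.48
eef_pos: [473.8, 9.9, 44.7]
tcp_rot: [3.141, 0.001, 2.959]
ft_force: [-4.0, 0.8, 21.8]
opening: 0.002
grip_force: 11.0
```

It is at the bottom (44.7 mm, 22 N). Hold, then let go.

Request:
step_arm(plan=[[[0,0,0,0,-1],[0,0,0,0,-1],[0,0,0,0,-1],[0,0,-3,0,-1],[0,0,-6,0,-1],[0,0,-12,0,-1],[0,0,-16,0,-1],[0,0,-16,0,-1]]])

```text
t: 8.15
eef_pos: [474.0, 9.8, 60.2]
tcp_rot: [3.141, 0.001, 2.959]
ft_force: [0.3, 0.6, -1.0]
opening: 0.005
grip_force: 0.0
```

Request:
step_arm(plan=[[[0,0,-40,0,-1],[0,0,-80,0,-1],[0,0,-120,0,-1],[-20,30,-155,0,-1],[-40,60,-155,0,-1],[-40,81,-155,0,-1],[-40,81,-155,0,-1],[-40,81,-155,0,-1]]])

```text
t: 8.82
eef_pos: [527.4, 83.0, 214.0]
tcp_rot: [-3.141, -0.001, 2.961]
ft_force: [0.4, -0.8, -0.3]
opening: 0.008
grip_force: 0.0
```

```bash
python3 - <<'E'
from h import *
for _ in range(4): env.read_camera("side")
im=env.read_camera("wrist");print(env.state()["eef_pos"])
a=cv2.imread("pics/w1raw.png")
f=lambda i:cv2.resize(i[120:220,180:430],None,fx=2.9,fy=2.9,interpolation=cv2.INTER_CUBIC)
cv2.imwrite("pics/end.png",np.vstack([f(a),f(im)]))
E
```

```text
[527.33972569  81.44254171 214.25157378]
```

View pics/end.png

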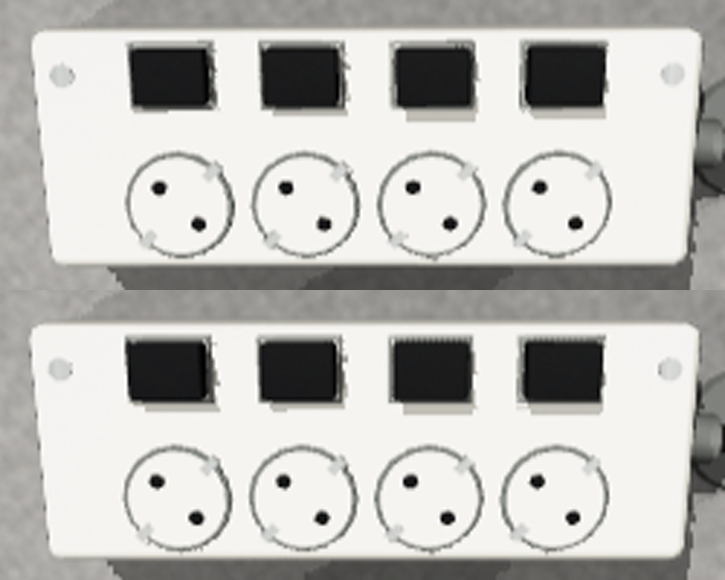

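Before is on top, after below. The leftmost key (170,370) now stands proud and casts a shadow like the others, and the other three look unchanged.

```bash
python3 -c "
from cell import env
print(env.job_done())"
```

```text
the job is handed in; nothing more can be done
None
```

I tapped all four keys in order from the cable end. The first three were up; the fourth was latched, and after one full press it popped up level with the others in the final camera view. I handed the job in at about 9 s.

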